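# Load a chip box into the tray reader

## Task

Load the chip box into the chip reader: press the reader's release key so that its tray springs out, lay the chip box flat in the tray's recess without dropping it, then push the tray home until it clicks and stays shut by itself. Use a light hand on the reader (never harder than 28 N), and leave everything else on the counter where it is.

Things in the scene. Friction and masses are not known exactly. Their poses are not given: they have to be found in the camera images.
- reader: the chip reader, a white box with a grey base, 150 x 150 mm and 64 mm high, fixed to the counter. Origin: centre of its underside on the counter. Its x axis points from its front to its back, z up; the tray comes out of the front, along its -x.
- tray (a joint): how far the tray stands out (m): 0 latched (start), 0.085 fully out. A spring drives it out (6 N shut, 2 N out; takes under 1 s). Pushed in, it meets the latch at about 0.011 (10 to 16 N in all), which catches, with a drop in force, only some 2.5 mm past 0; hard stop at -0.0036. Let go, it settles back to 0, or springs out if not caught.
- tray_front (a point): centre of the outer face of the tray's aluminium front plate (84 mm wide, 38 mm high, 7 mm thick, upright; from 10 to 48 mm above the counter). The place to push. Axes as the reader's; it moves with the tray.
- tray_in (a point): centre of the recess floor, 18 mm above the counter, 42 mm behind the front plate's outer face; moves with the tray (inside the reader while shut). Axes as the reader's. The recess is 62 x 62 mm inside a lip 3 mm high, 4 mm wide; the front plate rises 30 mm above its floor. Tray out, it is open above.
- key_top (a point): centre of the top face of the release key, a grey square cap 24 x 24 mm on the left front of the reader's top (seen from the robot), 73 mm above the counter when up, 9 mm above the housing. Axes as the reader's; it moves with the key.
- release_key (a joint): how far the key is pressed down, in m: 0 = up, 0.007 = hard stop. It gives way at about 6 N and lets the tray go at about 0.004 to 0.005, with 7 to 9 N; let go, it springs up again.
- chip_box: flat square chip box with black base and clear lid (the lid stays shut), 52 x 52 mm and 12 mm high, with small catches that make it 57 mm along its x; loose, 50 g or so. Origin: centre of its underside, z up. Grasp it across its y sides (52 mm); it may lie in the recess any way round.
- petri_dish: bystander: low clear round dish, 59 mm across, 14 mm high; origin at the centre of its underside
- power_sensor: bystander: black round puck 51 mm across, 18 mm high, with a short cable stub; origin in its underside
- propanol_bottle: bystander: white bottle with red nozzle, 40 mm across, 95 mm high; origin at the centre of its underside
- screw_pot: bystander: small round pot of screws, 47 mm across, 21 mm high; origin at the centre of its underside
- tweezers_black: bystander: black tweezers, 120 mm long along their y, 8 mm high; origin at the middle of their underside
- vial: bystander: small glass vial, 17 mm across, 54 mm high; origin at the centre of its underside
- masking_tape: bystander: roll of masking tape lying flat, 104 mm across, 24 mm high; origin at the centre of its underside
There are look-alikes about, which are no part of the job. Leave any purple look-alike of the chip_box alone.

How it is judged (in metres and radians):
On the way, in this order (a step that is already met when the one before it is completed fails the run):
1. the release key has been pressed and the tray has sprung out (value of joint tray above 0.07 m), for 0.2 s.
2. the chip box lies flat in the recess of the open tray, let go (value of joint tray above 0.05 m and x of chip_box in the frame of tray_in between -0.007 and 0.007 m and y of chip_box in the frame of tray_in between -0.007 and 0.007 m and z of chip_box in the frame of tray_in below 0.002 m and angle between chip_box's own z axis and vertical below 0.06 rad and contact force between the fingers and chip_box below 0.1 N), for 0.2 s.
At the end, for the whole second after the job is handed in: The tray is latched shut by itself (joint within -2.5 and +1.5 mm of the latched position, still), the release key is up (within 2 mm), and the chip box lies flat on the recess floor inside the tray, its centre within 7 mm of the recess's centre along both axes (value of joint tray between -0.0025 and 0.0015 m and value of joint release_key below 0.002 m and velocity of joint tray between -0.01 and 0.01 m/s and x of chip_box in the frame of tray_in between -0.007 and 0.007 m and y of chip_box in the frame of tray_in between -0.007 and 0.007 m and z of chip_box in the frame of tray_in below 0.002 m and angle between chip_box's own z axis and vertical below 0.06 rad); the robot touches nothing.
It fails at once if the reader, its key or its tray is pressed or pushed by the robot with more than 28 N (contact force between any of the fingers, the arm and reader above 28 N).
It fails at once if the chip box is dropped (moves faster than 0.7 m/s out of the fingers) (linear speed of chip_box above 0.7 m/s and contact force between the fingers and chip_box below 0.05 N).
It fails at once if another thing on the counter is moved by more than 30 mm (distance of any of petri_dish, power_sensor, propanol_bottle, screw_pot, tweezers_black, vial, masking_tape from where it was at the start of the episode above 0.03 m).
It also fails if it takes over 72 s, if anything falls off the work surface, if the arm or the gripper's body presses on something with over 40 N, if the wrist force passes 120 N, or if a joint passes its speed limit or range.

## Robot

A 6-joint arm with a two-finger parallel gripper is mounted at the origin on a cart in front of the work surface, level with it; the furniture and walls round the work are solid. World frame = base frame: x ahead of the robot, y to its left, z up, the work surface at z = 0. Lengths are in m, angles in degrees, forces in N, time in s.
With the tool pointing down it reaches from about 0.4 to 0.825 m from the base axis. Payload 7 kg.
Tool frame: the origin (TCP) lies midway between the tips of the shut fingers; the grasp point (between the pads) lies 19 mm behind it; z points along the fingers, y is the direction in which the jaws open and shut (so a half turn about z gives the same grasp; the last joint's range is limited). The gripper opens to 88 mm and grips with 3 to 60 N. Pads are 19 mm wide; open, the fingers measure 130 mm over their backs; the gripper's body (78 mm by 193 mm) begins 47 mm behind the grasp point.
Start: joints at [81.767, 20.546, 0.682, 0, -70.136, -16.507], TCP at [0.282, 0.613, 0.227] pointing down, gripper open.
Joint ranges: [-176.03, 176.03], [-82.01, 121.73], [-58.28, 71.71], [-173.87, 95.51], [-174.79, -0.11], [-173.66, 173.66]. Speed limits (degrees/s): [136.94, 136.94, 172.46, 180, 180, 180].

## Interface

Orientations are given as [roll, pitch, yaw] about the fixed x, y, z axes, in that order (R = Rz(yaw) Ry(pitch) Rx(roll)).
In Python, from plant import r gives the robot as it stands.
- The arm moves only by the tool carry_out, never from a script. Its argument "motion" is one flat list of numbers, 7 for each row, row after row: the turn, a rotation vector about the tool's x, y, z in degrees, then the shift along the tool's x, y, z in cm, then the finger opening in cm, from 0 to 8.76. A call has 1 to 20 rows; each row shifts and turns the commanded pose from where the row before left it, along the tool's axes as they then stand; what a row does not reach is not made up. A row lasts 1/12 s, in which the tool goes at most 41.7 mm and 7.16 degrees, less where a joint would pass 70% of its speed; a pose out of reach is approached as far as the arm can. A call is refused whole if a number of a shift passes 4.17 or a number of a turn 7.16, either way. A call with a gripper value outside its range is refused whole. The fingers move at their own pace and stop on an object; "grip_force" is the grip in N (left out, the last holds). Time passes only in rows, so rows that do not move let the fingers close. It gives the time, the measured TCP pose, the force and the opening at its end, in the units of the state.
- r.get_state(): the state, without advancing time (a new reading comes with each control period).
- r.capture(name): name is "scene" or "top" or "wrist"; returns a dict with "pixels" (420x560x3 uint8, red, green, blue), "K" (3x3 intrinsics, pixels), "k1" (the pictures are not rectified: a ray, as slopes to the right and down, at radius r is drawn at 1 + k1 r^2 times it, then the intrinsics apply), "R" (3x3) and "t" (3): a world point X has camera coordinates R X + t. Camera axes: x right, y down, z forward; pixel columns grow to the right and rows downward; lengths in m; the calibration is good to about 2 mm. A picture is of the moment at which its call begins. There is no depth.
- r.close_job(): hands the job in, once; it reports no verdict.
The state is a dict: "time_s": time; "joints": joint angles; "qd": joint speeds; "joint_torque": joint torques, N m; "tcp_pos": TCP position; "eef_rot": TCP orientation; "contact_force": force on the tool from outside, world axes, zero at the start; "moment": the same for the moment, N m; "gripper_width": finger opening in m.
Only numpy, scipy, OpenCV 4.12 (cv2) and the standard library are available. Lean on these libraries where they do the work, as an engineer would, in place of code of your own. Each camera call takes 0.05 s, during which the arm holds its last target. There are 200 camera calls.

## Working session

There is one attempt and no reset: what is moved stays moved. The work goes in short steps, Python scripts to look and compute and a tool call to move; the robot and the scene stay as the last step left them, time stands still between calls to the robot, and variables do not carry over. Pictures are saved under pics/ and viewed, about 8 in all and at most 12, crops included, and the job is handed in when it is done.

Besides the shell and the picture viewer there is one more tool, called after "Request:" as name(argument=value, ...), one argument or row to a line, values as JSON. carry_out: Moves the arm, as the interface text tells. Its arguments: {"type":"object","properties":{"motion":{"type":"array"},"grip_force":{"type":"number"}},"required":["motion"]}

```bash
mkdir -p pics; cat > h.py <<'E'
import numpy as np, cv2
from plant import r
def cap(n):
    c=r.capture(n); c['img']=cv2.cvtColor(c['pixels'],cv2.COLOR_RGB2BGR); np.savez('pics/last_'+n+'.npz',**{k:c[k] for k in('pixels','K','R','t','k1')}); return c
def ray(c,u,v):
    K=np.array(c['K']);R=np.array(c['R']);t=np.array(c['t']);k=float(c['k1'])
    d=np.array([(u-K[0,2])/K[0,0],(v-K[1,2])/K[1,1]]);p=d.copy()
    for _ in range(30): p=d/(1+k*(p@p))
    return -R.T@t, R.T@np.array([p[0],p[1],1.])
def onz(c,u,v,z):
    o,d=ray(c,u,v); return o+d*(z-o[2])/d[2]
def proj(c,X):
    K=np.array(c['K']);q=np.array(c['R'])@np.array(X)+np.array(c['t']);p=q[:2]/q[2]
    p=p*(1+float(c['k1'])*(p@p)); return K[0,0]*p[0]+K[0,2],K[1,1]*p[1]+K[1,2]
def load(n): return dict(np.load('pics/last_'+n+'.npz'))
E
python3 - <<'E'
from h import *
a=cap('scene');b=cap('top')
cv2.imwrite('pics/s0.png',cv2.resize(a['img'],(800,600)));cv2.imwrite('pics/t0.png',cv2.resize(b['img'],(800,600)))
for c in(a,b): print(c['K'],c['k1'],-np.array(c['R']).T@c['t'],c['R'])
s=r.get_state();print(s)
E
```

```text
[[500.69404415   0.         290.22042313]
 [  0.         500.69404415 209.2531999 ]
 [  0.           0.           1.        ]] -0.0907415666540285 [-0.06902848 -0.38943734  0.93477642] [[ 0.42656131 -0.90435205 -0.01388607]
 [-0.67803832 -0.30957826 -0.66665233]
 [ 0.59858958  0.29378338 -0.74523945]]
[[538.21403972   0.         278.12452823]
 [  0.         538.21403972 206.17112886]
 [  0.           0.           1.        ]] -0.21351539903861833 [ 0.45571449 -0.03332697  1.29965459] [[-0.0189541  -0.99981755  0.00236915]
 [-0.99385464  0.01858248 -0.10912217]
 [ 0.10905823 -0.0044229  -0.99402552]]
{'time_s': 0.1, 'joints': array([ 8.17667744e+01,  2.05859338e+01,  6.40169459e-01, -1.87140868e-02,
       -7.01362079e+01, -1.65071192e+01]), 'qd': array([-0.10482721,  0.01962818,  0.13903047,  0.06570926,  0.09981746,
        0.03636412]), 'joint_torque': array([-1.93816755e-03, -5.84162521e+01,  2.93751901e+01,  7.01558813e+00,
        1.02028847e-02, -4.54539088e-05]), 'tcp_pos': array([0.28232597, 0.61264326, 0.22573779]), 'eef_rot': array([ 1.79916407e+02, -6.42490352e-03, -2.47467115e+01]), 'contact_force': array([-0.85959478, -0.10534738, -0.03955376]), 'moment': array([ 0.04658824,  0.05900307, -0.01494994]), 'gripper_width': 0.08725928279914696}
```

View pics/t0.png

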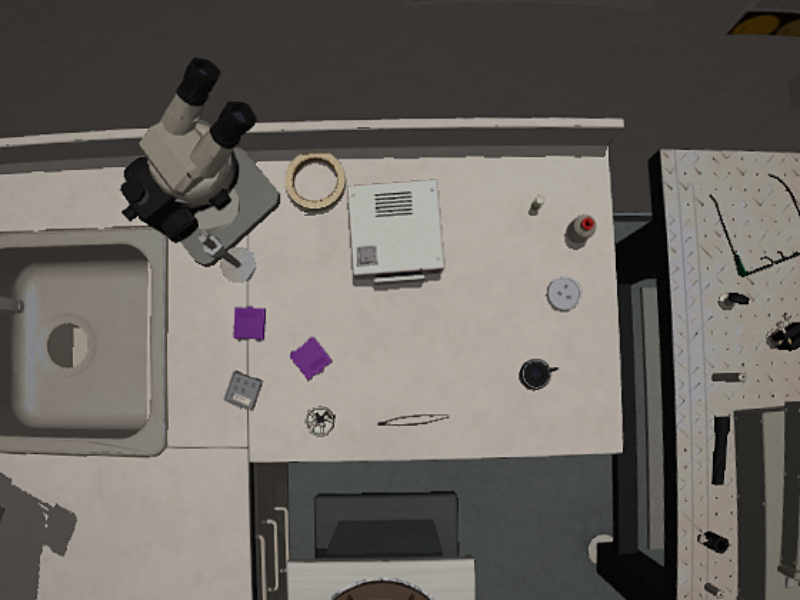

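View pics/s0.png

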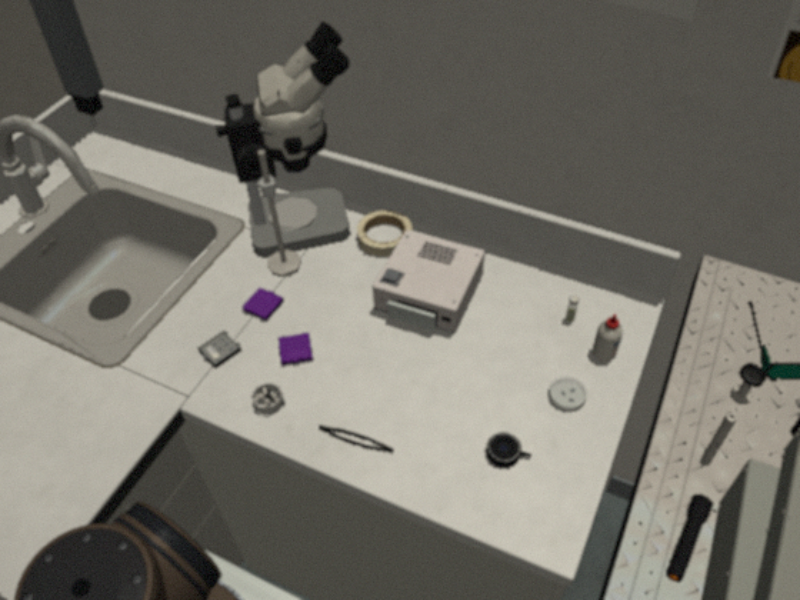

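The top view (800 px wide) shows three candidates for the chip box: purple squares at (250,323) and (311,357), and a grey clear-lidded box with a chip pattern at (243,390). I choose the grey one. The reader is centred near (396,228), its key at (367,256) and its tray front at (399,280). Next I'll measure and check the choice in a crop.

```bash
python3 - <<'E'
from h import *
c=load('top');im=cv2.cvtColor(c['pixels'],cv2.COLOR_RGB2BGR)
def crop(x0,y0,w,h,s): return cv2.resize(im[y0:y0+h,x0:x0+w],(w*s,h*s),interpolation=cv2.INTER_CUBIC)
A=crop(145,250,50,50,8);B=crop(238,120,80,80,5)
cv2.imwrite('pics/c1.png',np.hstack([A,B]))
g=cv2.cvtColor(im,cv2.COLOR_BGR2GRAY)
# chip box: dark vs counter
sub=(g[250:300,145:195]<150).astype(np.uint8); sub=cv2.morphologyEx(sub,cv2.MORPH_CLOSE,np.ones((5,5)))
cs,_=cv2.findContours(sub,cv2.RETR_EXTERNAL,2);k=max(cs,key=cv2.contourArea)
rc=cv2.minAreaRect(k);bp=cv2.boxPoints(rc)+[145,250];print(rc,bp)
for z in(0,.012): 
    P=np.array([onz(c,*p,z) for p in bp]);print(z,P.mean(0),[np.linalg.norm(P[i]-P[i-1]) for i in range(4)],[np.degrees(np.arctan2(*(P[i]-P[i-1])[1::-1])) for i in range(4)])
print(g[120:200:4,238:318:4])
E
```

```text
((24.807483673095703, 23.50921630859375), (23.119136810302734, 46.79813766479492), 17.241458892822266) [[151.83189011 292.43058014]
 [165.70281982 247.73535895]
 [187.78307724 254.58785248]
 [173.91214752 299.28307343]]
0 [0.43898252 0.22677159 0.        ] [np.float64(0.05693798315961984), np.float64(0.11390768220354909), np.float64(0.05703832433067975), np.float64(0.11340085355927156)] [np.float64(72.8613820799267), np.float64(-17.98195880483824), np.float64(-107.6492957136272), np.float64(161.96471330949691)]
0.012 [0.43913701 0.22437004 0.012     ] [np.float64(0.05641226209228808), np.float64(0.11285594722906869), np.float64(0.05651167679098931), np.float64(0.1123537982464343)] [np.float64(72.86138207992668), np.float64(-17.981958804838282), np.float64(-107.64929571362711), np.float64(161.96471330949694)]
[[158 174 171 173 170 169 168 170 168 165 165 169 167 169 168 171 171 171
  169 170]
 [159 145 168 169 166 166 166 166 166 167 168 169 169 172 170 173 175 171
  169 170]
 [158 147 169 168 167 168 129 144 150 171 184 181 180 180 180 179 179 153
  171 171]
 [165 171 178 179 178 178
[... 720 characters left out ...]
 178 179
  175 172]
 [169 170 165 179 178 178 179 178 177 179 177 178 179 179 177 179 180 179
  170 172]
 [170 170 154 171 151 130 133 179 178 176 179 180 178 179 179 178 179 179
  142 172]
 [168 167 115 105 117 118 111 180 177 178 179 178 177 179 179 178 178 179
  146 168]
 [167 169  95 100 121 114 108 180 179 179 178 178 180 179 179 179 179 152
  141 169]
 [170 170  92  90  70  97 100 179 180 178 178 178 178 179 180 179 180 180
  155 168]
 [172 170  98 181 179 180 180 180 183 184 184 180 174 170  53 123  96  51
  101 169]
 [170 170 148  88  39  40  38  15   0   0   0   0  37 101 103  66  76  80
  172 170]
 [170 169 153  85  85  84 162 170 163 140 109  55  30  38  46  68 116 113
  170 170]]
```

View pics/c1.png

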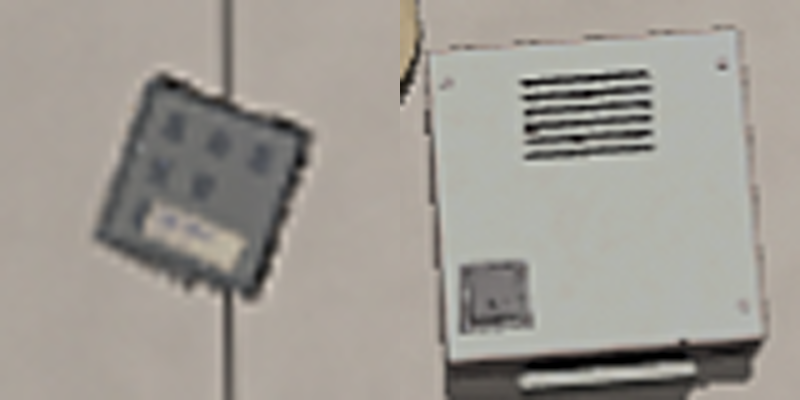

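The crop confirms it: the grey box with the clear lid and chips is the chip box, and its catches are on the lower and upper edges. I refine the geometry from the corners seen, with masks as a check.

```bash
python3 - <<'E'
from h import *
c=load('top');im=cv2.cvtColor(c['pixels'],cv2.COLOR_RGB2BGR);g=cv2.cvtColor(im,cv2.COLOR_BGR2GRAY)
sub=(g[250:300,145:195]<140).astype(np.uint8); sub=cv2.morphologyEx(cv2.morphologyEx(sub,cv2.MORPH_CLOSE,np.ones((5,5))),cv2.MORPH_OPEN,np.ones((7,7)))
cs,_=cv2.findContours(sub,cv2.RETR_EXTERNAL,2);k=max(cs,key=cv2.contourArea);rc=cv2.minAreaRect(k)
sets={'boxmask':(cv2.boxPoints(rc)+[145,250],.010),
'boxeye':(np.array([(160,75),(312,128),(255,300),(97,235)])/8+[145,250]-.44,.010),
'reader':(np.array([(30,52),(338,30),(363,340),(47,360)])/5+[238,120]-.4,.064),
'key':(np.array([(62,265),(127,262),(130,328),(65,330)])/5+[238,120]-.4,.073)}
for n,(p,z) in sets.items():
    P=np.array([onz(c,*q,z) for q in p]);e=np.roll(P,-1,0)-P
    print(n,P.mean(0).round(4),np.linalg.norm(e,axis=1).round(4),np.degrees(np.arctan2(e[:,1],e[:,0])).round(1))
# scene cross-check
s=load('scene');
for X in([.640,-.035,.064],):pass
for n in('reader','key'):
    P=np.mean([onz(c,*q,sets[n][1]) for q in sets[n][0]],0);print(n,np.array(proj(s,P))/.7)
P=np.mean([onz(c,*q,.01) for q in sets['boxeye'][0]],0);print(np.array(proj(s,P))/.7)
E
```

```text
boxmask [0.4408 0.2245 0.01  ] [0.0634 0.0549 0.0631 0.0549] [ -19.2 -108.7  160.8   71.6]
boxeye [0.4412 0.2234 0.01  ] [0.0492 0.0545 0.0521 0.0519] [-109.5  160.9   67.7  -22.3]
reader [ 0.7037 -0.0372  0.064 ] [0.1457 0.1484 0.1469 0.147 ] [ -86.9 -177.    92.6    2.5]
key [0.6547 0.0092 0.073 ] [0.0301 0.0309 0.03   0.0304] [ -88.4 -178.3   90.7    1.9]
reader [428.21159405 268.03715321]
key [390.69680845 275.18935611]
[218.9128017  347.76729903]
```

Both views agree to within a pixel or so (key predicted at (391,275) in scene, box at (219,348)). I go to above the box first, skirting the lamp and microscope.

Request:
carry_out(
  motion=[0,0,-6.9,0,0,0,0,0,0,-6.9,0,0,0,0,0,0,-6.9,0,0,0,0,0,0,-6.9,0,0,0,0,0,0,0,1.24,3.34,0,0,0,0,0,1.24,3.34,0,0,0,0,0,1.24,3.34,0,0,0,0,0,1.24,3.34,0,0,0,0,0,1.24,3.34,0,0,0,0,0,1.24,3.34,0,0,0,0,0,1.24,3.34,0,0,0,0,0,1.24,3.34,0,0,0,0,0,1.24,3.34,0,0,0,0,0,1.24,3.34,0,0,0,0,0,1.24,3.34,0,0,0,0,0,1.24,3.34,0,0,0,0,0,0,0,0,0],
)

```text
time_s: 1.52
tcp_pos: [0.4518, 0.2156, 0.2264]
eef_rot: [179.9, 0.0, 2.7]
contact_force: [-0.4, 0.4, -0.2]
gripper_width: 0.0004
```

Request:
carry_out(
  motion=[0,0,0,0,3.6,0,0,0,0,0,0,3.6,0,0,0,0,0,0,3.6,0,0,0,0,0,0,3.6,0,0,0,0,0,0,3.6,0,0,0,0,0,0,3.6,0,0,0,0,0,3.85,0,0,0,0,0,0,3.85,0,0,0,0,0,0,3.85,0,0,0,0,0,0,3.85,0,0,0,0,0,0,3.85,0,0,0,0,0,0,0,0,4,0,0,0,0,0,0,4,0,0,0,0,0,0,2,0,0,0,0,0,0,0,0,0,0,0,0,0,0,0],
)

```text
time_s: 2.85
tcp_pos: [0.6536, 0.0137, 0.1256]
eef_rot: [179.9, 0.2, 2.9]
contact_force: [0.5, -0.1, 0.2]
gripper_width: 0.0005
```

```bash
python3 - <<'E'
from h import *
w=cap('wrist');cv2.imwrite('pics/w1.png',w['img']);s=r.get_state();print(s['tcp_pos'],s['eef_rot'],s['contact_force'])
print(np.array(proj(w,[.6547,.0092,.073])),proj(w,s['tcp_pos']))
E
```

```text
[0.65483906 0.0139954  0.12757402] [ 1.79965193e+02 -4.09249438e-02  2.89114376e+00] [-0.85642164  0.62599153  1.27351527]
[285.7928911  227.36039284] (np.float64(279.5972421615576), np.float64(260.66308642401214))
```

View pics/w1.png

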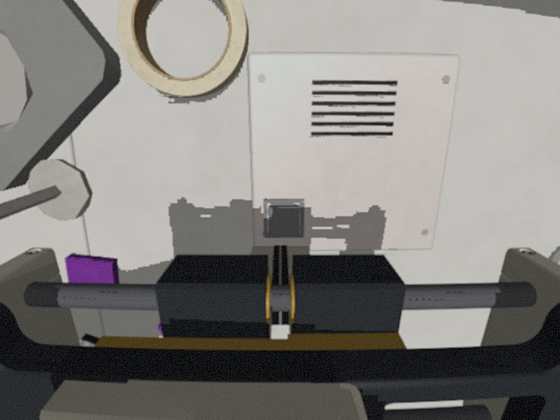

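The wrist view shows the key at about (284,219) and the reader's top corners at (249,55), (458,57), (433,248) and (256,246). I compare these with my estimate.

```bash
python3 - <<'E'
from h import *
w=load('wrist')
im=cv2.cvtColor(w['pixels'],cv2.COLOR_RGB2GRAY)
print(onz(w,284,219,.073),onz(w,284,219,.069))
for q in((265,200),(303,200),(303,237),(265,237)): print(onz(w,*q,.073).round(4))
P=np.array([onz(w,*q,.064) for q in((249,55),(458,57),(433,248),(256,246))]);e=np.roll(P,-1,0)-P
print(P.round(4),P.mean(0),np.linalg.norm(e,axis=1),np.degrees(np.arctan2(e[:,1],e[:,0])))
print(im[185:250:3,284]);print(im[222,255:315:3])
E
```

```text
[0.661407   0.01093375 0.073     ] [0.65997513 0.01079586 0.069     ]
[0.6757 0.0258 0.073 ]
[ 0.677  -0.0023  0.073 ]
[ 0.6474 -0.0045  0.073 ]
[0.6459 0.0248 0.073 ]
[[ 0.7749  0.0407  0.064 ]
 [ 0.7831 -0.1038  0.064 ]
 [ 0.6385 -0.1145  0.064 ]
 [ 0.6337  0.0321  0.064 ]] [ 0.70756454 -0.03637733  0.064     ] [0.1446573  0.14496329 0.14673451 0.14140558] [ -86.75199644 -175.74881119   91.86700842    3.45198626]
[195 193 193 197 190 119 121  74  63  65  68  68  61  66  63  60  62  62
 110 107  65  15]
[104 113 113  71  82  63  64  58  60  66  66  67  58  61  62  74  72 110
 104 106]
```

Request:
carry_out(
  motion=[0,0,0,0.3,0.35,3,0,0,0,0,0,0,1.6,0,0,0,0,0,0,0.3,0,0,0,0,0,0,0.1,0,0,0,0,0,0,0.1,0,0,0,0,0,0,0.1,0,0,0,0,0,0,0.1,0,0,0,0,0,0,0,0],
)

```text
time_s: 3.57
tcp_pos: [0.6578, 0.0108, 0.0745]
eef_rot: [-180.0, -0.1, 2.9]
contact_force: [0.5, -0.7, 0.0]
gripper_width: 0.0001
```

Request:
carry_out(
  motion=[0,0,0,0,0,0.1,0,0,0,0,0,0,0.1,0,0,0,0,0,0,0.1,0,0,0,0,0,0,0.1,0,0,0,0,0,0,0.1,0,0,0,0,0,0,0,0],
)

```text
time_s: 4.07
tcp_pos: [0.6578, 0.0108, 0.0702]
eef_rot: [180.0, -0.1, 2.9]
contact_force: [-5.4, 2.0, 11.9]
gripper_width: 0.0003
```

```bash
python3 - <<'E'
from h import *
a=cap('scene');im=a['img'][150:290,220:380];b=cap('top')['img'][110:250,220:380]
cv2.imwrite('pics/p3.png',cv2.resize(np.hstack([im,b]),None,fx=2.5,fy=2.5,interpolation=cv2.INTER_CUBIC));print(r.get_state()['contact_force'])
E
```

```text
[-3.61487073  1.30764568 11.85189131]
```

View pics/p3.png

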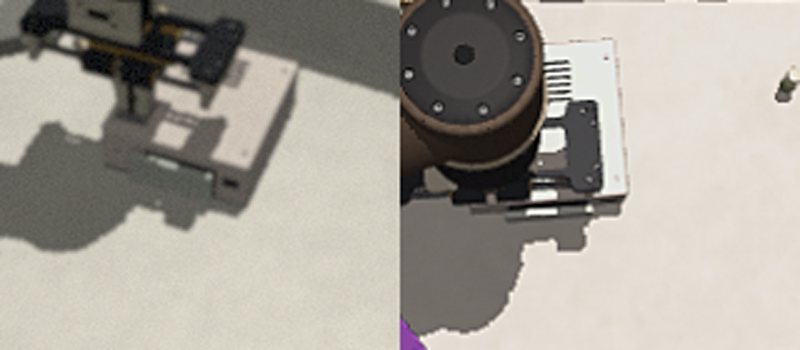

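The tray is still shut at z=0.0702, so I keep pressing gently.

Request:
carry_out(
  motion=[0,0,0,0,0,0.1,0,0,0,0,0,0,0,0],
)

```text
time_s: 4.33
tcp_pos: [0.6578, 0.0108, 0.0689]
eef_rot: [-180.0, -0.1, 2.9]
contact_force: [-0.9, 0.1, 3.8]
gripper_width: 0.0006
```

Request:
carry_out(
  motion=[0,0,0,0,0,0.1,0,0,0,0,0,0,0,0,0,0,0,0,0,0,0],
)

```text
time_s: 4.58
tcp_pos: [0.6578, 0.0107, 0.0669]
eef_rot: [-180.0, -0.1, 2.9]
contact_force: [0.1, 0.2, 4.6]
gripper_width: 0.0003
```

Request:
carry_out(
  motion=[0,0,0,0,0,-2,0,0,0,0,0,0,-4,0,0,0,0,0,0,-4,0,0,0,0,-4,0,-1,0,0,0,0,-4,0,0,0,0,0,0,-4,0,0,0,0,0,0,-4,0,0,0,0,0,0,-4,0,0,0,0,0,0,0,-3.6,0,7.6,0,0,0,0,-3.6,0,7.6,0,0,0,0,-3.6,0,7.6,0,0,0,0,-3.6,0,7.6,0,0,0,0,-3.6,0,7.6,0,0,0,0,-3.6,0,7.6,0,0,5.6,0,0,0,7.6,0,0,5.6,0,0,0,7.6,0,0,5.6,0,0,0,7.6,0,0,5.6,0,0,0,7.6,0,0,0,0,0,0,7.6],
)

```text
time_s: 6.17
tcp_pos: [0.4464, 0.2163, 0.1759]
eef_rot: [179.9, 0.0, -19.8]
contact_force: [0.4, 0.3, -0.8]
gripper_width: 0.0682
```

```bash
python3 - <<'E'
from h import *
b=cap('top')['img'][110:240,225:335];w=cap('wrist')['img']
cv2.imwrite('pics/p4.png',np.hstack([cv2.resize(b,(355,420),interpolation=cv2.INTER_CUBIC),cv2.resize(w,(440,420))]));s=r.get_state();print(s['tcp_pos'],s['eef_rot'])
wc=load('wrist');print(proj(wc,[.441,.224,.01]))
E
```

```text
[0.44657804 0.21624064 0.17615262] [ 1.79960834e+02  2.57519329e-02 -1.93573377e+01]
(np.float64(275.11063054674173), np.float64(198.41882485700276))
```

View pics/p4.png

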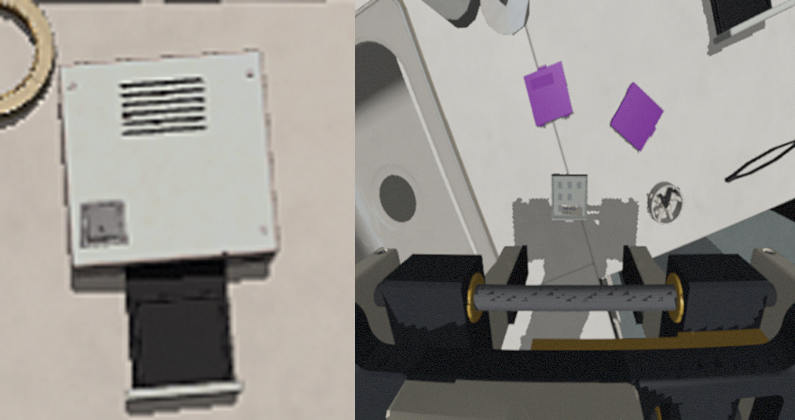

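The tray is out (dark recess at crop (180,345), front plate top edge around (184,391)). The chip box is at wrist (274,197), where predicted, and square to the jaws.

```bash
python3 - <<'E'
from h import *
b=load('top');w=load('wrist');f=110/355.
u=np.array([1,0,0])*np.cos(np.radians(2.8))+np.array([0,1,0])*np.sin(np.radians(2.8))
P=lambda x,y,z: onz(b,225+x*f-.35,110+y*130/420-.35,z)
F=P(184,396.5,.048);L=P(127,394,.048);Rr=P(241,385,.048);e=L-Rr
print('front',F,'tray_in',F+.042*u,'w',np.linalg.norm(e),'yaw',np.degrees(np.arctan2(-e[0],e[1])))
C=np.array([.7045,-.037,.064]);print('rel',(F-C)@u,(F-C)@np.array([-u[1],u[0],0]))
img=cv2.cvtColor(w['pixels'],cv2.COLOR_RGB2BGR);g=img.max(2).astype(int)-0
m=(cv2.cvtColor(img,cv2.COLOR_BGR2GRAY)[165:240,235:312]<140).astype(np.uint8)
print('box by wrist',[onz(w,*q,.01).round(4) for q in((273.6,197),(250.7,174),(295.3,174),(295.3,220),(250.7,218))])
s=r.get_state();X=s['tcp_pos'];y=np.radians(s['eef_rot'][2])
for T in([.441,.224],):
    d=np.array(T)-X[:2];print('tool dx,dy cm',100*(d@[np.cos(y),np.sin(y)]),100*(d@[np.sin(y),-np.cos(y)]))
E
```

```text
front [ 0.53151427 -0.04597264  0.048     ] tray_in [ 0.57346413 -0.04392095  0.048     ] w 0.08255833714652629 yaw 3.4330161785465645
rel -0.17321752164812668 -0.0005116192014976618
box by wrist [array([0.4432, 0.2251, 0.01  ]), array([0.4766, 0.2401, 0.01  ]), array([0.46  , 0.1933, 0.01  ]), array([0.4085, 0.2106, 0.01  ]), array([0.4282, 0.2588, 0.01  ])]
tool dx,dy cm -0.7834616076936008 -0.5471829553650508
```

Request:
carry_out(
  motion=[0,0,0,-0.7,-0.6,1,7.6,0,0,0,0,0,4,7.6,0,0,0,0,0,3,7.6,0,0,0,0,0,3,7.6,0,0,0,0,0,0,7.6],
)

```text
time_s: 6.68
tcp_pos: [0.4389, 0.2218, 0.0612]
eef_rot: [179.5, 0.3, -19.5]
contact_force: [-1.5, -1.4, -0.4]
gripper_width: 0.0759
```

```bash
python3 - <<'E'
from h import *
w=cap('wrist');cv2.imwrite('pics/w5.png',w['img']);s=r.get_state();print(s['tcp_pos'],s['eef_rot'],proj(w,[.442,.2245,.011]))
E
```

```text
[0.44032905 0.22277886 0.0639712 ] [ 1.79646896e+02  1.54954995e-01 -1.94594294e+01] (np.float64(274.84325118755487), np.float64(227.05301882680374))
```

View pics/w5.png

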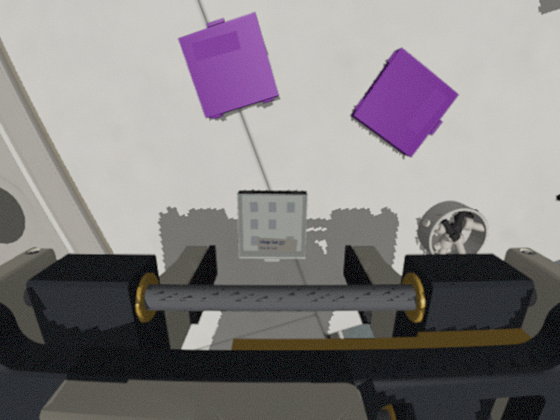

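The box lid is centred at (272.5,224.5), square to the jaws. I correct by 3 mm and 4 mm and go down.

Request:
carry_out(
  motion=[0,0,0,0.3,-0.4,2.5,7.6,0,0,0,0,0,1.5,7.6,0,0,0,0,0,1,7.6,0,0,0,0,0,0,7.6,0,0,0,0,0,0,7.6],
)

```text
time_s: 7.15
tcp_pos: [0.447, 0.2278, 0.0178]
eef_rot: [-180.0, -0.0, -19.5]
contact_force: [0.1, -0.3, 0.6]
gripper_width: 0.0763
```

```bash
python3 -c "
from h import *
w=cap('wrist');s=r.get_state();print(s['tcp_pos'],s['eef_rot'],s['contact_force'])
g=cv2.cvtColor(w['pixels'],cv2.COLOR_RGB2GRAY)
P=s['tcp_pos']
print('tcp px',proj(w,P))
cv2.imwrite('pics/w6.png',g)
"
```

```text
[0.44720976 0.22806983 0.01810944] [-1.79901837e+02 -5.91302178e-02 -1.94788006e+01] [ 0.20433323 -1.02595427  0.23615551]
tcp px (np.float64(279.83860727594436), np.float64(260.9670754038263))
```

View pics/w6.png

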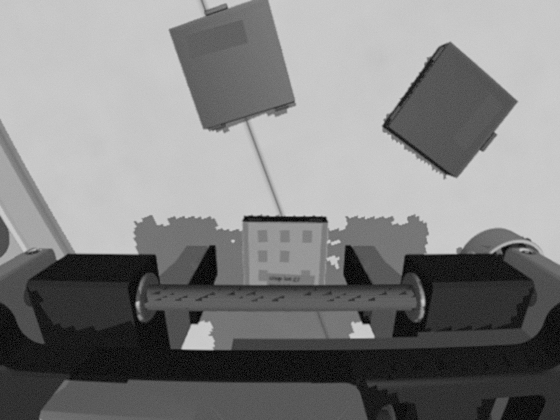

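The box's lid spans columns 243–327, so it sits about 3 mm to tool +y. I check tool x from its back edge (row about 220).

```bash
python3 -c "
from h import *
w=load('wrist');P=np.array([.4472,.2281]);y=np.radians(-19.5);tx=np.array([np.cos(y),np.sin(y)]);ty=np.array([np.sin(y),-np.cos(y)])
for q in((285,217),(285,221),(243,221),(327,221)):
    d=onz(w,*q,.012)[:2]-P;print(q,d@tx,d@ty)
g=cv2.cvtColor(w['pixels'],cv2.COLOR_RGB2GRAY);print(g[210:230,285])
"
```

```text
(285, 217) 0.025545406004983534 0.0030558605622244333
(285, 221) 0.023050791470934584 0.0030689413019209496
(243, 221) 0.0230460791224139 -0.021701405709285713
(327, 221) 0.023036878405096724 0.027862409812967098
[199 201 198 197 200 178 108  26  20  15  19  64 114 138 151 152 154 153
 151 148]
```

Request:
carry_out(
  motion=[0,0,0,-0.28,0.3,0.5,7.6,0,0,0,0,0,0.4,7.6,0,0,0,0,0,0.3,7.6,0,0,0,0,0,0,7.6,0,0,0,0,0,0,5,0,0,0,0,0,0,4.5,0,0,0,0,0,0,4.5,0,0,0,0,0,0,4.5,0,0,0,0,0,0,4.5,0,0,0,0,0,0,4.5],
  grip_force=12,
)

```text
time_s: 8.03
tcp_pos: [0.4428, 0.2254, 0.0047]
eef_rot: [-180.0, -0.0, -19.5]
contact_force: [0.1, -0.8, 1.1]
gripper_width: 0.0521
```

Request:
carry_out(
  motion=[0,0,0,0,0,-1,4.5,0,0,0,0,0,-3,4.5,0,0,0,0,0,-4,4.5,0,0,0,0,0,-3,4.5,0,0,-5.6,0,0,0,4.5,0,0,-5.6,0,0,0,4.5,0,0,-5.6,0,0,0,4.5,0,0,-5.6,0,0,0,4.5,0,0,0,1.29,3.06,0,4.5,0,0,0,1.29,3.06,0,4.5,0,0,0,1.29,3.06,0,4.5,0,0,0,1.29,3.06,0,4.5,0,0,0,1.29,3.06,0,4.5,0,0,0,1.29,3.06,0,4.5,0,0,0,1.29,3.06,0,4.5,0,0,0,1.29,3.06,0,4.5,0,0,0,1.29,3.06,0,4.5,0,0,0,0,0,0,4.5,0,0,0,0,0,0,4.5],
)

```text
time_s: 9.62
tcp_pos: [0.5724, -0.0457, 0.1139]
eef_rot: [180.0, 0.1, 2.7]
contact_force: [-0.9, -0.5, -0.5]
gripper_width: 0.0521
```

```bash
python3 - <<'E'
from h import *
w=cap('wrist');cv2.imwrite('pics/w7.png',w['img']);s=r.get_state();print(s['tcp_pos'],s['eef_rot'],s['gripper_width'],proj(w,[.5735,-.044,.018]),proj(w,s['tcp_pos']))
E
```

```text
[ 0.57203969 -0.04478042  0.11401115] [-1.79999634e+02  6.23074909e-02  2.74074328e+00] 0.05210871628033582 (np.float64(277.98916516600747), np.float64(209.75525896809881)) (np.float64(278.3310897054464), np.float64(261.565770064186))
```

View pics/w7.png

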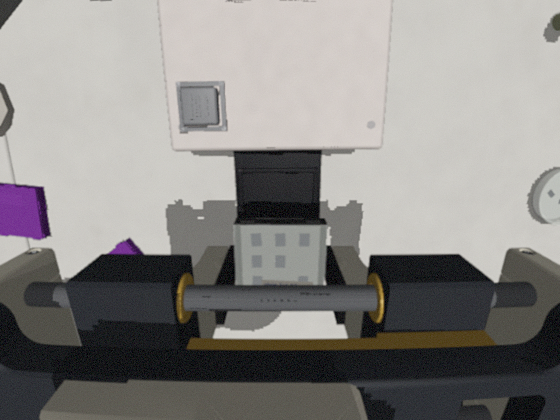

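The tray spans columns 235–322 (centre 278.5, as predicted), and the recess's back lip is around row 170. I look closer with contrast.

```bash
python3 - <<'E'
from h import *
w=load('wrist');im=cv2.cvtColor(w['pixels'],cv2.COLOR_RGB2BGR)
g=cv2.cvtColor(im,cv2.COLOR_BGR2GRAY)[145:225,225:335]
c=np.clip(g.astype(float)*4,0,255).astype(np.uint8);cv2.imwrite('pics/w8.png',cv2.resize(c,None,fx=7,fy=7,interpolation=cv2.INTER_CUBIC))
u=np.array([np.cos(.049),np.sin(.049),0]);v=np.array([-u[1],u[0],0]);T=np.array([.5735,-.044,0])
for n,a,z in(('inner floor',.031,.018),('lip inner top',.031,.021),('lip outer top',.035,.021)): print(n,np.round([proj(w,T+a*u+b*v+[0,0,z]) for b in(.031,-.031)],1))
print(g[:,53])
E
```

```text
inner floor [[242.3 176.1]
 [313.3 175.9]]
lip inner top [[241.9 176.8]
 [313.7 176.5]]
lip outer top [[241.7 172.2]
 [313.8 172. ]]
[205 201 188 171 130  70  18   2  23  28  38  51  50  48  55  53  50  52
  49  43  52  50  47  38  43  50  23  36  42  44  52  46  44  43  45  52
  36  47  45  37  50  48  44  50  41  43  43  39  44  44  38  37  39  39
  53  43  38  29  24  18   1  23  29  23  11  24  27  17  10  20  11  23
  16  37  32  25   5  23  33  70]
```

View pics/w8.png

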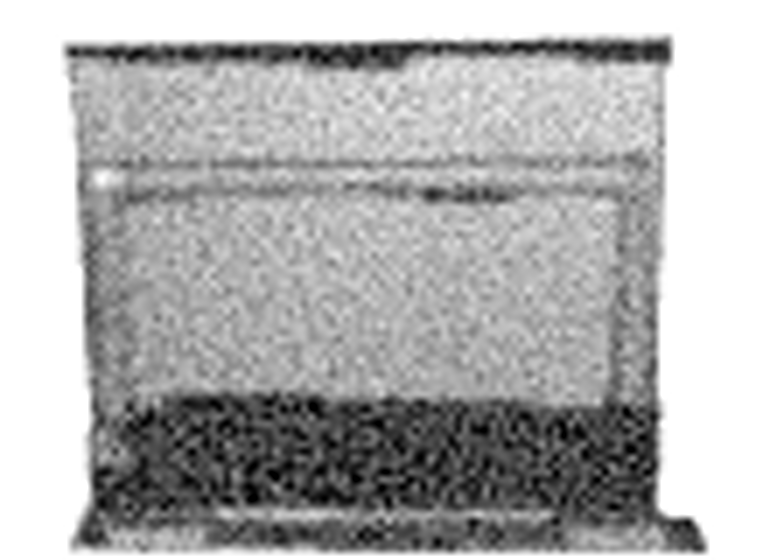

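```bash
python3 -c "
from h import *
w=load('wrist');P=np.array([.5722,-.045]);y=np.radians(2.74);tx=np.array([np.cos(y),np.sin(y)]);ty=np.array([np.sin(y),-np.cos(y)])
for q in((280,218.5),(280,224),(280,225)):
    d=onz(w,*q,.1213)[:2]-P;print(q,d@tx,d@ty)
g=cv2.cvtColor(w['pixels'],cv2.COLOR_RGB2GRAY);print(g[214:234,285])
print('T',[((onz(w,*q,.021)[:2]-P)@tx-.031,(onz(w,*q,.021)[:2]-P)@ty) for q in((242.4,172.3),(312.9,172.3))])
"
```

```text
(280, 218.5) 0.02965576177138213 0.0008079860854445985
(280, 224) 0.026484213328330584 0.0008027259725563843
(280, 225) 0.025903342684383657 0.0008017628042826558
[  1  11  14  17  39  36  29  26  23  37  70 124 153 156 151 153 150 154
 154 146]
T [(np.float64(0.005210769580275894), np.float64(-0.0313974871619246)), (np.float64(0.005087774307371139), np.float64(0.02922667341698056))]
```

Request:
carry_out(
  motion=[0,0,0,0.5,-0.1,1,4.5,0,0,0,0,0,3,4.5,0,0,0,0,0,3,4.5,0,0,0,0,0,1.2,4.5,0,0,0,0,0,0.3,4.5,0,0,0,0,0,0,4.5,0,0,0,0,0,0,4.5],
)

```text
time_s: 10.25
tcp_pos: [0.5779, -0.0419, 0.0301]
eef_rot: [180.0, -0.0, 2.9]
contact_force: [-0.1, -0.4, 0.5]
gripper_width: 0.0521
```

```bash
python3 - <<'E'
from h import *
w=cap('wrist');b=cap('top');s=r.get_state();print(s['tcp_pos'],s['eef_rot'],s['contact_force'])
g=cv2.cvtColor(w['pixels'],cv2.COLOR_RGB2GRAY)[140:270,215:345]
c=np.clip(g.astype(float)*2.5,0,255).astype(np.uint8)
g2=cv2.cvtColor(b['pixels'],cv2.COLOR_RGB2GRAY)[180:250,245:315]
cv2.imwrite('pics/w9.png',np.hstack([cv2.resize(c,(520,520),interpolation=cv2.INTER_CUBIC),cv2.resize(np.clip(g2*1.,0,255).astype(np.uint8),(280,520),interpolation=cv2.INTER_CUBIC)]))
P=s['tcp_pos'][:2];y=np.radians(s['eef_rot'][2]);tx=np.array([np.cos(y),np.sin(y)]);
for row in (170,180,190,200,210,215,220,225): print(row,[(onz(w,280,row,z)[:2]-P)@tx for z in(.021,s['tcp_pos'][2]-.0047+.012)])
E
```

```text
[ 0.5783785  -0.04210239  0.03081914] [-1.79984435e+02 -1.29553209e-01  2.91320445e+00] [-0.62488549 -0.64589178  0.13301084]
170 [np.float64(0.052500468186306375), np.float64(0.05553339378117487)]
180 [np.float64(0.046689951374250194), np.float64(0.050320284949050664)]
190 [np.float64(0.04076389765747973), np.float64(0.04500351813298368)]
200 [np.float64(0.034716345235073526), np.float64(0.03957774449430051)]
210 [np.float64(0.028540995826851098), np.float64(0.034037313310165226)]
215 [np.float64(0.025403329003181752), np.float64(0.03122224553567837)]
220 [np.float64(0.02223118177530521), np.float64(0.028376242457926217)]
225 [np.float64(0.019023657041018816), np.float64(0.025498499210222205)]
```

View pics/w9.png

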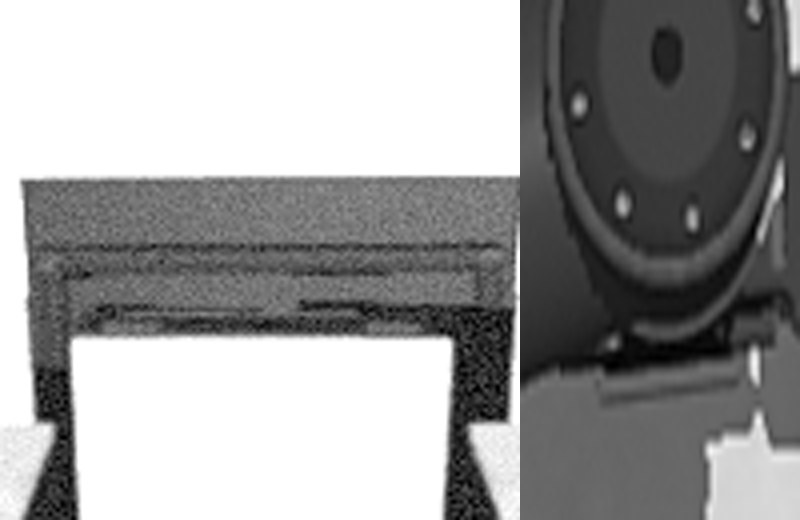

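In the crop, the recess's inner lip gives its centre about 1 mm forward of and 1.3 mm right of the held box. I correct that and lower.

Request:
carry_out(
  motion=[0,0,0,-0.1,0.13,0,4.5,0,0,0,0,0,0.3,4.5,0,0,0,0,0,0.25,4.5,0,0,0,0,0,0.15,4.5,0,0,0,0,0,0,4.5,0,0,0,0,0,0,4.5],
)

```text
time_s: 10.85
tcp_pos: [0.5766, -0.0441, 0.0227]
eef_rot: [180.0, -0.0, 2.9]
contact_force: [-0.1, -0.2, 2.0]
gripper_width: 0.0514
```

Request:
carry_out(
  motion=[0,0,0,0,0,0.05,4.5,0,0,0,0,0,0,4.5],
)

```text
time_s: 11.02
tcp_pos: [0.5767, -0.0441, 0.0226]
eef_rot: [180.0, -0.0, 2.9]
contact_force: [-0.9, -0.3, 5.8]
gripper_width: 0.052
```

Contact came exactly at the height of the recess floor, so I release and rise.

Request:
carry_out(
  motion=[0,0,0,0,0,-0.05,5.6,0,0,0,0,0,0,6.4,0,0,0,0,0,0,6.4,0,0,0,0,0,0,6.4,0,0,0,0,0,-1,6.4,0,0,0,0,0,-3,6.4,0,0,0,0,0,-4,6.4,0,0,0,0,0,-2,6.4,0,0,0,-4,0,0,0,0,0,0,-4,0,0,0,0,0,0,-4,0,0,0,0,0,0,-2,0,0,0,0,0,0,0,0,0,0,0,0,0,0,0,0,0],
)

```text
time_s: 12.18
tcp_pos: [0.4363, -0.051, 0.1239]
eef_rot: [-180.0, -0.1, 2.9]
contact_force: [-0.5, -0.2, 0.6]
gripper_width: 0.0294
```

```bash
python3 - <<'E'
from h import *
w=cap('wrist');s=r.get_state();print(s['tcp_pos'],s['eef_rot'],s['gripper_width'])
im=w['img'][100:270,190:400];cv2.imwrite('pics/w10.png',cv2.resize(np.clip(im*1.6,0,255).astype(np.uint8),None,fx=3.5,fy=3.5,interpolation=cv2.INTER_CUBIC))
print(proj(w,[.5757,-.0443,.030]))
E
```

```text
[ 0.43736534 -0.0508425   0.12373524] [-1.79980182e+02 -1.38567002e-01  2.89952131e+00] 0.025302291448321166
(np.float64(280.26190650744314), np.float64(40.03906261545501))
```

View pics/w10.png

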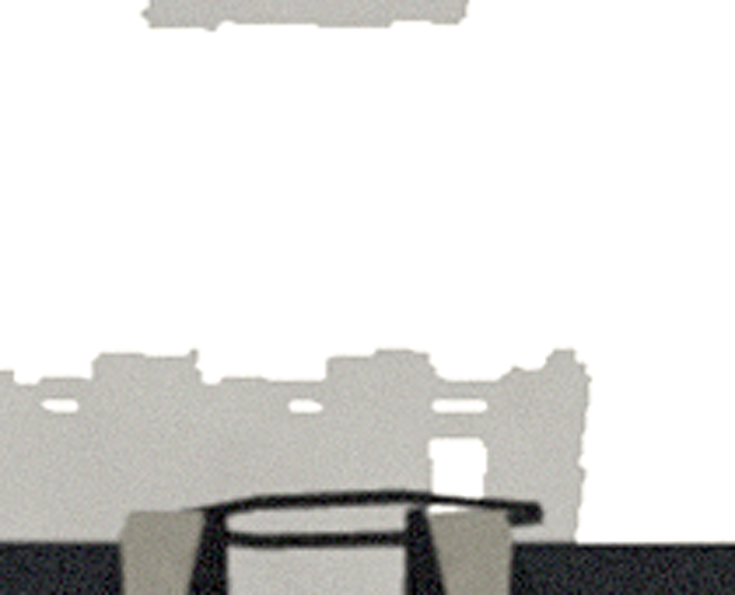

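That crop missed the tray (it only shows the gripper's shadow and tweezers), and it was my twelfth picture. From here I check by numbers. I measure the lid against the dark tray in this same wrist image and the top view.

```bash
python3 - <<'E'
from h import *
w=load('wrist');g=cv2.cvtColor(w['pixels'],cv2.COLOR_RGB2GRAY);T=np.array([.5757,-.0443,0])
np.set_printoptions(linewidth=250)
print('row profile @280',list(enumerate(g[0:90:2,280])));print('cols @row35',g[35,225:340:2]);
u=np.array([np.cos(.05),np.sin(.05),0]);v=np.array([-u[1],u[0],0])
for n,a,b,z in(('lid back',.026,0,.030),('lid front',-.026,0,.030),('lid L',0,.026,.030),('lid R',0,-.026,.030),('tray L',0,.035,.021),('tray R',0,-.035,.021),('plate in top',-.035,0,.048),('plate out top',-.042,0,.048),('plate out bot',-.042,0,.010)): print(n,np.round(proj(w,T+a*u+b*v+[0,0,z]),1))
b=cap('top');g=cv2.cvtColor(b['pixels'],cv2.COLOR_RGB2GRAY)
for n,a,bb,z in(('lid back',.026,0,.030),('lid front',-.026,0,.030),('lid L',0,.026,.030),('lid R',0,-.026,.030),('plate out top',-.042,0,.048)): print(n,np.round(proj(b,T+a*u+bb*v+[0,0,z]),1))
print(g[185:245,281]);print(g[217,255:310])
E
```

```text
row profile @280 [(0, np.uint8(20)), (1, np.uint8(87)), (2, np.uint8(142)), (3, np.uint8(132)), (4, np.uint8(123)), (5, np.uint8(141)), (6, np.uint8(157)), (7, np.uint8(157)), (8, np.uint8(154)), (9, np.uint8(131)), (10, np.uint8(129)), (11, np.uint8(133)), (12, np.uint8(132)), (13, np.uint8(130)), (14, np.uint8(145)), (15, np.uint8(158)), (16, np.uint8(157)), (17, np.uint8(159)), (18, np.uint8(149)), (19, np.uint8(129)), (20, np.uint8(131)), (21, np.uint8(132)), (22, np.uint8(129)), (23, np.uint8(130)), (24, np.uint8(153)), (25, np.uint8(170)), (26, np.uint8(210)), (27, np.uint8(190)), (28, np.uint8(185)), (29, np.uint8(211)), (30, np.uint8(212)), (31, np.uint8(197)), (32, np.uint8(209)), (33, np.uint8(190)), (34, np.uint8(155)), (35, np.uint8(160)), (36, np.uint8(148)), (37, np.uint8(124)), (38, np.uint8(123)), (39, np.uint8(107)), (40, np.uint8(1)), (41, np.uint8(24)), (42, np.uint8(131)), (43, np.uint8(207)), (44, np.uint8(211))]
cols @row35 [202 202 201 200 149  43  49  53  33  51  49 117 127 138 155 155 155 159 158 158 156 157 158 156 159 157 155 158 156 157 156 156 159 157 157
[... 184 characters left out ...]
y L [236.6  43. ]
tray R [323.9  43.1]
plate in top [280.3  85.4]
plate out top [280.3  95.4]
plate out bot [280.2  98.4]
lid back [279.8 203.4]
lid front [281.3 225.1]
lid L [269.6 215. ]
lid R [291.5 213.5]
plate out top [281.8 231.4]
[204 205 209 208 166  45  11   6  12   9  19  38  47  48  47  47  41  40  44  70 108 121 128 115 101 104 117 129 122 103 100 105 112 146 180 179 193 192 154 121 110  89  56   2 133 226 189  83  71  93  86 141 210 199 195 195 194 194 194 199]
[193 194 194 196 196 196 195 197 205 175  32  37  42  29  31  59 122 139 125 111 106 114 127 124 121 113 112 117 124 122 121 123 122 124 127 122 101  76  32  28  31  54 147 203 193 192 192 192 192 192 192 193 192 192 192]
```

Lid edges match the predictions within about 2 px in the wrist view (back row 2.5, left 246.5, right 314.5), and the plate's inner top edge is at row 84 against 85. So the box is seated and centred, with the tray fully out. Now I lower the closed fingers in front of the plate.

Request:
carry_out(
  motion=[0,0,0,4,0,0,0,0,0,0,1,0,2,0,0,0,0,0,0,4,0,0,0,0,0,0,3,0,0,0,0,0,0,0.6,0,0,0,0,0,0,0,0,0,0,0,1,0,0,0,0,0,0,1,0,0,0,0,0,0,0.5,0,0,0,0,0,0,0.3,0,0,0,0,0,0,0.3,0,0,0,0,0,0,0.3,0,0,0,0,0,0,0.3,0,0,0,0,0,0,0.3,0,0,0,0,0,0,0,0,0,0],
)

```text
time_s: 13.53
tcp_pos: [0.5263, -0.0467, 0.0265]
eef_rot: [180.0, 0.0, 2.9]
contact_force: [-1.9, -0.3, 1.7]
gripper_width: 0.0004
```

Request:
carry_out(
  motion=[0,0,0,0.3,0,0,0,0,0,0,0.4,0,0,0,0,0,0,0.5,0,0,0,0,0,0,0.5,0,0,0,0,0,0,0.5,0,0,0,0,0,0,0.5,0,0,0,0,0,0,0.5,0,0,0,0,0,0,0.5,0,0,0,0,0,0,0.5,0,0,0,0,0,0,0.5,0,0,0,0,0,0,0.5,0,0,0,0,0,0,0.5,0,0,0,0,0,0,0.5,0,0,0,0,0,0,0.3,0,0,0,0,0,0,0.2,0,0,0,0,0,0,0,0,0,0,0,0,0,0,0,0,0,0],
)

```text
invalid input at $.motion: expected a multiple of 7 numbers
```

Request:
carry_out(
  motion=[0,0,0,0.3,0,0,0,0,0,0,0.4,0,0,0,0,0,0,0.5,0,0,0,0,0,0,0.5,0,0,0,0,0,0,0.5,0,0,0,0,0,0,0.5,0,0,0,0,0,0,0.5,0,0,0,0,0,0,0.5,0,0,0,0,0,0,0.5,0,0,0,0,0,0,0.5,0,0,0,0,0,0,0.5,0,0,0,0,0,0,0.5,0,0,0,0,0,0,0.5,0,0,0,0,0,0,0.3,0,0,0,0,0,0,0.2,0,0,0,0,0,0,0,0,0,0],
)

```text
time_s: 14.87
tcp_pos: [0.5937, -0.043, 0.0263]
eef_rot: [-180.0, 0.0, 2.9]
contact_force: [-5.4, 1.9, 3.3]
gripper_width: 0.0007
```

Request:
carry_out(
  motion=[0,0,0,0.2,0,0,0,0,0,0,0.2,0,0,0,0,0,0,0.2,0,0,0,0,0,0,0.15,0,0,0,0,0,0,0.15,0,0,0,0,0,0,0.1,0,0,0,0,0,0,0,0,0,0],
)

```text
time_s: 15.45
tcp_pos: [0.601, -0.0428, 0.026]
eef_rot: [180.0, 0.3, 2.8]
contact_force: [-12.2, 3.1, 8.2]
gripper_width: 0.0004
```

Request:
carry_out(
  motion=[0,0,0,0.1,0,0,0,0,0,0,0.1,0,0,0,0,0,0,0.1,0,0,0,0,0,0,0,0,0,0],
)

```text
time_s: 15.78
tcp_pos: [0.6035, -0.0427, 0.0259]
eef_rot: [180.0, 0.3, 2.8]
contact_force: [-13.6, 3.3, 9.0]
gripper_width: 0.0003
```

Request:
carry_out(
  motion=[0,0,0,0.1,0,0,0,0,0,0,0.1,0,0,0,0,0,0,0.1,0,0,0,0,0,0,0,0,0,0],
)

```text
time_s: 16.12
tcp_pos: [0.6058, -0.0426, 0.0259]
eef_rot: [180.0, 0.4, 2.8]
contact_force: [-15.3, 3.5, 11.6]
gripper_width: 0.0007
```

The vertical part is friction from a slight sag. I relieve it by rising a little while pushing on.

Request:
carry_out(
  motion=[0,0,0,0.05,0,-0.05,0,0,0,0,0.1,0,-0.05,0,0,0,0,0,0,0,0],
)

```text
time_s: 16.37
tcp_pos: [0.6059, -0.0426, 0.026]
eef_rot: [180.0, 0.6, 2.8]
contact_force: [-17.4, 2.9, 8.4]
gripper_width: 0.0008
```

Request:
carry_out(
  motion=[0,0,0,0.1,0,0,0,0,0,0,0.1,0,0,0,0,0,0,0,0,0,0],
)

```text
time_s: 16.62
tcp_pos: [0.611, -0.0423, 0.0261]
eef_rot: [180.0, 0.3, 2.8]
contact_force: [-6.2, 0.4, -1.5]
gripper_width: 0.0004
```

Request:
carry_out(
  motion=[0,0,0,0.05,0,0,0,0,0,0,0.05,0,0,0,0,0,0,0,0,0,0],
)

```text
time_s: 16.87
tcp_pos: [0.6119, -0.0423, 0.0261]
eef_rot: [-180.0, 0.3, 2.8]
contact_force: [-6.9, 1.7, -1.7]
gripper_width: 0.0004
```

Request:
carry_out(
  motion=[0,0,0,0.05,0,0,0,0,0,0,0,0,0,0],
)

```text
time_s: 17.03
tcp_pos: [0.6119, -0.0423, 0.0261]
eef_rot: [180.0, 0.3, 2.8]
contact_force: [-8.2, 2.8, -0.8]
gripper_width: 0.0003
```

Request:
carry_out(
  motion=[0,0,0,0.05,0,0,0,0,0,0,0,0,0,0],
)

```text
time_s: 17.2
tcp_pos: [0.6119, -0.0423, 0.0261]
eef_rot: [180.0, 0.4, 2.8]
contact_force: [-11.0, 2.6, 0.6]
gripper_width: 0.0006
```

The force rises while the position stands, which looks like the hard stop after the click. I back off gently to see whether it holds.

Request:
carry_out(
  motion=[0,0,0,-0.1,0,0,0,0,0,0,-0.2,0,0,0,0,0,0,-0.2,0,0,0,0,0,0,-0.2,0,0,0,0,0,0,-0.2,0,0,0,0,0,0,0,0,0,0],
)

```text
time_s: 17.7
tcp_pos: [0.6072, -0.0425, 0.028]
eef_rot: [-180.0, -0.1, 2.9]
contact_force: [-0.0, -0.1, 0.2]
gripper_width: 0.0004
```

Request:
carry_out(
  motion=[0,0,0,-2,0,0,0,0,0,0,-4,0,0,0,0,0,0,-2,0,-3,0,0,0,0,-4,0,-3,0,0,0,0,-4,0,-3,0,0,0,0,0,0,0,0,0,0,0,0,0,0,0],
)

```text
time_s: 18.28
tcp_pos: [0.4606, -0.0495, 0.1104]
eef_rot: [-179.9, -0.4, 2.9]
contact_force: [0.3, 0.1, -1.1]
gripper_width: 0.0005
```

```bash
python3 - <<'E'
from h import *
np.set_printoptions(linewidth=250)
im0=cv2.cvtColor(cv2.resize(cv2.imread('pics/t0.png'),(560,420),interpolation=cv2.INTER_AREA),cv2.COLOR_BGR2GRAY)
b=cap('top');g=cv2.cvtColor(b['pixels'],cv2.COLOR_RGB2GRAY)
print('start',im0[180:215,281]);print('now  ',g[180:215,281])
print('key start',im0[179,245:270],'now',g[179,245:270])
d=cv2.absdiff(cv2.GaussianBlur(g,(3,3),0),cv2.GaussianBlur(im0,(3,3),0))
for n,(x,y) in dict(pot=(224,295),dish=(395,205),puck=(375,262),bottle=(407,161),vial=(376,143),tape=(221,127),tweez=(290,294),purple1=(175,226),purple2=(218,250)).items(): print(n,(d[y-16:y+17,x-16:x+17]>40).sum())
print(r.get_state()['tcp_pos'])
w=cap('wrist');gw=cv2.cvtColor(w['pixels'],cv2.COLOR_RGB2GRAY)
F=np.array([.7045,-.037,0])+(-.0847)*np.array([.9988,.0489,0]);print('plate top-out pred',proj(w,F+[0,0,.048]),gw[0:60:2,280])
E
```

```text
start [178 178 179 179 178 179 179 181 177 131  53   9  20 103 177 162  73  55  69  76  77 120 166 169 166 166 166 166 167 168 168 168 167 168 169]
now   [207 207 208 207 208 207 208 211 210 165  61  67   0 124 226 196  77  56  83  93  83 134 205 195 193 192 193 194 194 195 195 195 195 195 195]
key start [139 119 173 182 161 125 127 104 113 118 113 109 118 117 116 118 109 106 136 171 180 179 179 179 178] now [168 113 211 218 190 134 159 115 136 139 134 128 141 137 134 141 126 109 158 202 210 208 207 207 207]
pot 973
dish 0
puck 0
bottle 0
vial 0
tape 0
tweez 881
purple1 0
purple2 239
[ 0.46095121 -0.04947897  0.10923298]
plate top-out pred (np.float64(279.42198323192406), np.float64(-4.085444678420544)) [ 73  77  72  73  72  71  76  82 104 111 109 104 111 108 107 132 188 189 188 187 189 187 188 187 190 188 192 190 188 190]
```

The plate's profile matches the start (bright edge at row 194 in both), and the key's does too. The undisturbed bystanders show no change; only the pot, the tweezers and one purple box differ, and the arm or its shadow is over them. Handing in.

```bash
python3 -c "
from plant import r
print(r.get_state()['contact_force'],r.close_job())"
```

```text
the job is handed in; nothing more can be done
[-1.2712002  -0.05289505 -0.02972297] None
```

The chip box is in the reader and the tray is latched shut, as far as my checks show. I pressed the key until the tray sprang out, laid the grey clear-lidded box in the recess, and pushed the tray in until it clicked. The job took about 18 s of robot time.

**Box in the tray:** with the tray open, the lid edges were within about 2 px of where a centred box should show. Contact came at the height of the recess floor. I could not see the box again once the tray was shut.

**Latch:** the push force fell from about 19 N to 6 N at the click, then rose at the hard stop. When I backed off it dropped to 0 N. In the top view the front plate is back at its starting pixels.

**Key and force:** the key is up in the top view. The highest force reading on the reader was about 20 N, against the 28 N limit.

**Checks that failed or were incomplete:**
- My last viewed picture was cropped in the wrong place, which used up the 12 views. The final checks are therefore numerical only.
- At the end the arm or its shadow covered the screw pot, the tweezers and part of one purple box, so I could not compare those with the start. I felt no contact with them. The other bystanders showed no change.
- The first top-view estimate of the tray's depth was about 4 mm off, and I corrected it from the wrist camera before placing the box.

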